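# Load, close and pin the tumbling box

## Task

Load the steel tumbling box: lift the bar of its hinged loading tray so that the three wooden heel blocks slide off into the box, let the tray back down, then swing the lid fully shut. Then take the steel locking pin from the wooden rack, push it through the holes of the lid's tab and the box's lug until its collar sits on the tab, and finish while pressing down on the lid: the hand stays there, keeping the box pressed shut. Leave the awl and the other things on the bench where they are.

Things in the scene. Friction and masses are not known exactly. Their poses are not given: they have to be found in the camera images.
- jig: Tumbling box, steel, fixed to the bench but placed anew each time (position and turn about the vertical). Origin on the bench under the centre of the box; x axis points from the pin lug side (nearest the robot) to the lid's hinge side, y to the left, z up. Box 110 (x) by 130 (y), rim 85 above the bench, walls 5, inner floor 10 above the bench. The loading tray hangs on its -y side, the lid on its +x side, the lug with the lower pin hole sticks out on its -x side.
- tray (a joint): Tilt of the loading tray in rad: 0 lying level on its post, up to 1.15 with its outer end raised. Falls back to 0 by its own weight (slowly, damped) when let go; about 2 N at the bar lift it. The blocks slide off somewhere between 0.4 and 1.0 rad, depending on friction.
- tray_hinge (a point): Middle of the tray's hinge axis and open lip, level with the tray's floor, 90 above the bench and 61 from the box centre toward the jig's -y; the axis runs along the jig's x. The aluminium tray is 118 long, 104 wide, with walls 26 high on the other three sides.
- tray_bar (a point): Centre of the tray's round wooden lifting bar: 12 thick, 92 long, parallel to the hinge axis (jig's x), 166 from it and 14 above the tray's floor, so it moves on an arc about tray_hinge. 39 mm of clear space between bar and tray end wall; it can be pinched from above and turns freely in the fingers.
- heel1_mid (a point): Centre of a plain wooden heel block, D-shaped, 35 by 30 by 22 high, about 20 g, lying on the tray.
- heel2_mid (a point): Centre of the second heel block, the same.
- heel3_mid (a point): Centre of the third heel block, the same.
- box_in (a point): Centre of the box's inner floor (100 by 120 inside), axes as the jig's.
- lid (a joint): Angle of the lid in rad: 0 shut on the rim, starts between 1.1 and 1.4 (standing up, leaning toward the robot over the box), at most 1.6. Its hinge is stiff: it stays where it is left and needs about 2 to 6 N near its free edge to swing it down.
- lid_hinge (a point): Middle of the lid's hinge axis: on the far rim, 85 above the bench, 58 from the box centre toward the jig's +x; the axis runs along the jig's y. The lid is a 6 mm steel plate whose underside passes through the axis; it reaches 113 from the axis, 122 wide, then a 40 wide tab continues to 153.
- lid_pad (a point): Centre of the top of a rubber press pad on the lid's outer (upper, when shut) face, 45 by 60, its top 10 above the lid's underside, 65 from the hinge axis. With the lid shut it faces up 95 above the bench: a good place to press.
- lid_hole (a point): Centre, at the outer face, of the pin hole in the lid's tab: 13 wide, through the 6 mm tab, 133.5 from the hinge axis. With the lid shut it faces up 91 above the bench, right over the lug's hole.
- lug_hole (a point): Centre of the mouth of the 13 mm vertical hole through the box's 14 mm thick lug, 85 above the bench, 75.5 from the box centre toward the jig's -x. Open below. Its z axis is up.
- pin_knob (a point): Centre of the grip knob of the steel locking pin: upright cylinder 14 across and 26 high. Under the knob a flat collar 26 across and 5 thick, and below that a shank 10 across and 38 long with a tapered tip. The knob centre is 18 above the collar's underside. The pin stands in one of two holes of the wooden rack, collar on the rack's top, 50 above the bench. Weighs about 60 g.
- pin_collar (a point): Centre of the underside of the pin's collar; z axis along the pin, from shank to knob.
- rack: Wooden block fixed to the bench, 70 (x) by 130 (y) by 50 high, origin under its centre, placed anew each time. Its two 13 mm holes lie 37 either side of the centre along its y, one with the pin and the other with the awl, either way round.
- awl_mid (a point): Bystander: middle of the pear-shaped wooden handle of the awl in the rack's other hole, 32 thick at most, its top 100 above the bench.
- hammer_grip (a point): Bystander: handle of a hammer about 240 long lying on the right.
- tin_mid (a point): Bystander: centre of a round tin, 76 across and 45 high.
- spool_mid (a point): Bystander: centre of a wooden spool, 44 across and 50 high, standing.
- last_mid (a point): Bystander: middle of a wooden shoe last, 238 long, 87 high.
- brush_grip (a point): Bystander: handle of a brush about 200 long, lying between box and robot.
- heelstack_mid (a point): Bystander: middle of a stack of rubber heel plates, 60 by 62, 32 high.
There are look-alikes about, which are no part of the job. There is more than one size of the part that bears pin_knob; the job needs the smaller. What is shaped like the part that bears heel1_mid but orange is not meant.

How it is judged:
By the outcome, as a careful person would: the job done as asked, in the order asked, and still so for the second after the job is handed in, while the arm keeps its last pose, push and grip.
It also fails if it takes over 67 s, if anything falls off the work surface, if the arm or the gripper's body presses on something with over 40 N, if the wrist force passes 120 N, or if a joint passes its speed limit or range.

## Robot

A 6-joint arm with a two-finger parallel gripper is mounted at the origin on the work surface. World frame = base frame: x ahead of the robot, y to its left, z up, the work surface at z = 0. Lengths are in m, angles in degrees, forces in N, time in s.
With the tool pointing down it reaches from about 0.4 to 0.825 m from the base axis. Payload 7 kg.
Tool frame: the origin (TCP) lies on the centre line of the jaws, within the pads' length; the fingertips stand manip.tip_extent ahead of it and the grasp point (between the pads) lies 8 mm behind it (manip.tip_extent is the distance from the TCP to the fingertips, in m); z points along the fingers, y is the line along which they close (so a half turn about z gives the same grasp; the last joint's range is limited). The gripper opens to 88 mm and grips with 3 to 60 N. Pads are 19 mm wide; open, the fingers measure 130 mm over their backs; the gripper's body (78 mm by 193 mm) begins 47 mm behind the grasp point.
Start: joints at [82.225, 20.546, 0.682, 0, -70.136, -16.507], TCP at [0.278, 0.615, 0.238] pointing down, gripper open.
Joint ranges: [-176.03, 176.03], [-82.01, 121.73], [-58.28, 71.71], [-173.87, 95.51], [-174.79, -0.11], [-173.66, 173.66]. Speed limits (degrees/s): [136.94, 136.94, 172.46, 180, 180, 180].

## Interface

Orientations are given as a 3x3 rotation matrix whose columns are the frame's x, y, z axes.
In Python, from station import manip gives the robot as it stands. The module is installed in compiled form; this text tells all that it offers.
- The arm moves only by the tool servo_tool, never from a script. Its argument "targets" is text: rows parted by semicolons, each of 5 numbers parted by spaces: the opening in per cent of the stroke, from 0 (shut) to 100 (fully open), then the shift along the tool's x, y, z in units of 0.15 m (1.0 is 0.15 m), then the turn about the tool's z in units of 45 degrees (1.0 is 45 degrees). A call has 1 to 10 rows; each row is the pose to reach, as a shift and turn from the pose commanded when the call began, along the tool's axes at that moment; what a row does not reach only later rows make up. A row lasts 1/12 s, in which the tool goes at most 41.7 mm and 7.16 degrees, less where a joint would pass 70% of its speed; a pose out of reach is approached as far as the arm can. A call with a number of a shift or a turn outside -1 to 1 is refused whole. A call with a gripper value outside its range is refused whole. The fingers move at their own pace and stop on an object; "grip_force" is the grip in N (left out, the last holds). Time passes only in rows, so rows that repeat a pose let the fingers close. It gives the time, the measured TCP pose, the force, the opening and the grip force at its end, in the units of the state.
- manip.observe(): the state, without advancing time (a new reading comes with each control period).
- manip.grab_frame(name): name is "side" or "top" or "wrist"; returns the picture (420x560x3 uint8, red, green, blue); there is no depth.
- manip.camera_model(name): a dict with "K" (3x3 intrinsics, pixels), "R" (3x3) and "t" (3): a world point X has camera coordinates R X + t; the wrist camera has in their place "mount" (4x4, takes a point from camera to tool coordinates, whose origin is the TCP and whose axes are the flange's). Camera axes: x right, y down, z forward; pixel columns grow to the right and rows downward; lengths in m; the calibration is good to about 2 mm. A picture is of the moment at which its call begins: read the wrist's pose just before it. camera_model takes no time and is no camera call.
- manip.hand_in(): hands the job in; it is judged then, once.
The state is a dict: "t": time; "qpos": joint angles; "qd": joint speeds; "joint_efforts": joint torques, N m; "tcp_pos": TCP position; "tcp_rot": TCP orientation; "force": force on the tool from outside, world axes, zero at the start; "ft_torque": the same for the moment, N m; "finger_gap": opening from 0.0 (shut) to 1.0 (fully open); "grip_force": force on a finger pad.
Only numpy, scipy, OpenCV 4.12 (cv2) and the standard library are available. Lean on these libraries where they do the work, as an engineer would, in place of code of your own. Each camera call takes 0.05 s, during which the arm holds its last target. There are 200 camera calls.

## Working session

There is one attempt and no reset: what is moved stays moved. The work goes in short steps, Python scripts to look and compute and a tool call to move; the robot and the scene stay as the last step left them, time stands still between calls to the robot, and variables do not carry over. Pictures are saved under pics/ and viewed, at most 10 in all, crops included, and the job is handed in when it is done.

Besides the shell and the picture viewer there is one more tool, called after ">>>" in YAML: its name, and indented under it one key for each argument. servo_tool: Moves the arm, as the interface text tells. Its arguments: {"type":"object","properties":{"targets":{"type":"string"},"grip_force":{"type":"number"}},"required":["targets"]}

```bash
mkdir -p pics
cat > h.py <<'E'
import numpy as np, cv2
from station import manip
def snap(n,f):
    s=manip.observe(); im=manip.grab_frame(n); cv2.imwrite(f'pics/{f}.png',cv2.cvtColor(im,cv2.COLOR_RGB2BGR)); return s,im
def cam(n,s=None):
    c=manip.camera_model(n); K=np.array(c['K'])
    if n=='wrist':
        m=np.array(c['mount']); T=np.eye(4); T[:3,:3]=s['tcp_rot']; T[:3,3]=s['tcp_pos']; C=T@m
        return K,C[:3,:3],C[:3,3]
    R=np.array(c['R']);t=np.array(c['t']); return K,R.T,-R.T@t
def ray(n,uv,s=None):
    K,R,o=cam(n,s); d=R@np.linalg.inv(K)@[uv[0],uv[1],1]; return o,d/np.linalg.norm(d)
def plane(n,uv,z,s=None):
    o,d=ray(n,uv,s); return o+d*(z-o[2])/d[2]
def tri(*rs):
    A=np.zeros((3,3));b=np.zeros(3)
    for o,d in rs:
        P=np.eye(3)-np.outer(d,d);A+=P;b+=P@o
    X=np.linalg.solve(A,b); return X,[float(np.linalg.norm((np.eye(3)-np.outer(d,d))@(X-o))) for o,d in rs]
def proj(n,X,s=None):
    K,R,o=cam(n,s); p=K@R.T@(np.array(X)-o); return p[:2]/p[2]
def move(X,s):  # tool axes, units
    return (np.array(s['tcp_rot']).T@(np.array(X)-s['tcp_pos']))/0.15
E
python3 - <<'E'
from h import *
np.set_printoptions(precision=4,suppress=True)
ims=[snap(n,n+'0') for n in ('top','side')]
s=ims[0][0]
print(s['tcp_pos'],np.array(s['tcp_rot']),manip.tip_extent,s['t'],s['finger_gap'])
for n in('top','side'): print(n,cam(n))
print(manip.camera_model('wrist'))
E
```

```text
[0.2774 0.6148 0.2366] [[ 0.9115 -0.4113 -0.0005]
 [-0.4113 -0.9115 -0.0016]
 [ 0.0002  0.0017 -1.    ]] 0.011 0.0 0.9992376006474184
top (array([[536.5678,   0.    , 279.3515],
       [  0.    , 536.5678, 203.5817],
       [  0.    ,   0.    ,   1.    ]]), array([[-0.0062, -0.991 ,  0.1337],
       [-0.9998,  0.0034, -0.0217],
       [ 0.0211, -0.1338, -0.9908]]), array([0.4096, 0.029 , 1.195 ]))
side (array([[512.003 ,   0.    , 281.5031],
       [  0.    , 512.003 , 214.1992],
       [  0.    ,   0.    ,   1.    ]]), array([[-0.987 , -0.1331,  0.09  ],
       [-0.1596,  0.7479, -0.6443],
       [ 0.0185, -0.6503, -0.7594]]), array([0.4802, 0.7145, 0.9088]))
{'K': array([[341.075 ,   0.    , 277.6993],
       [  0.    , 341.075 , 207.5559],
       [  0.    ,   0.    ,   1.    ]]), 'mount': array([[ 0.0001, -0.9623, -0.2722,  0.0726],
       [ 1.    ,  0.0003, -0.0008, -0.    ],
       [ 0.0008, -0.2722,  0.9623, -0.1463],
       [ 0.    ,  0.    ,  0.    ,  1.    ]])}
```

View pics/top0.png

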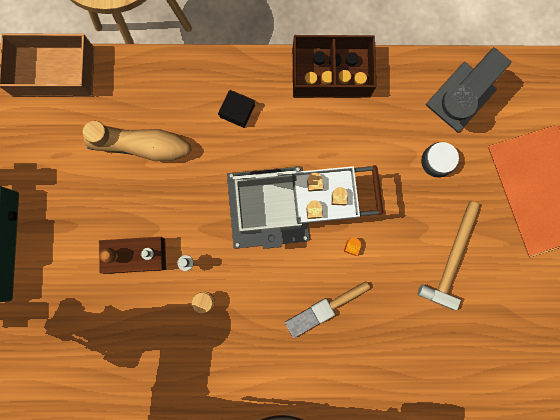

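View pics/side0.png

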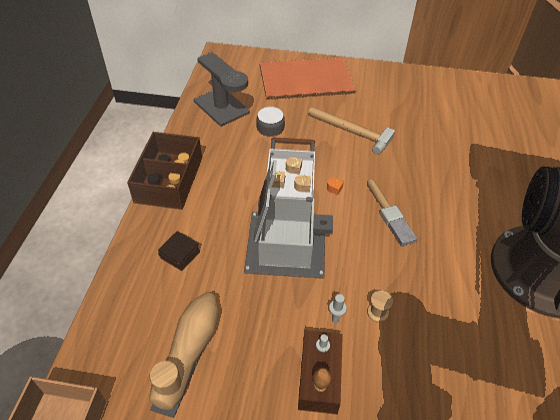

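The top view shows the box at (267,200), the tray with three blocks at (315,183), (340,196) and (315,209), and the bar at about (375,190). The rack is at (132,255). There are two pin candidates: one in the rack at top (148,253) / side (323,343), and one standing apart at top (185,263) / side (338,305). An orange block, not wanted, is at (354,245). Next I'll enlarge these areas.

Run:
```python
import cv2,numpy as np
t=cv2.imread('pics/top0.png');s=cv2.imread('pics/side0.png')
r=lambda i,f:cv2.resize(i,None,fx=f,fy=f,interpolation=cv2.INTER_CUBIC)
cv2.imwrite('pics/ctop.png',r(t[155:255,225:385],5))
a=r(s[130:280,240:340],4);b=r(s[285:415,295:395],4)
c=np.zeros((600,800,3),np.uint8);c[:,:400]=a;c[:520,400:]=b
cv2.imwrite('pics/cside.png',c)
```

```text
(no output)
```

View pics/ctop.png

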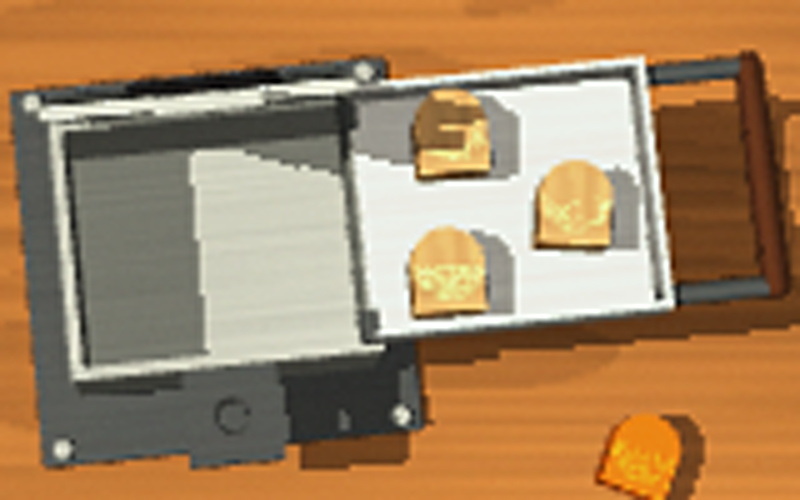

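View pics/cside.png

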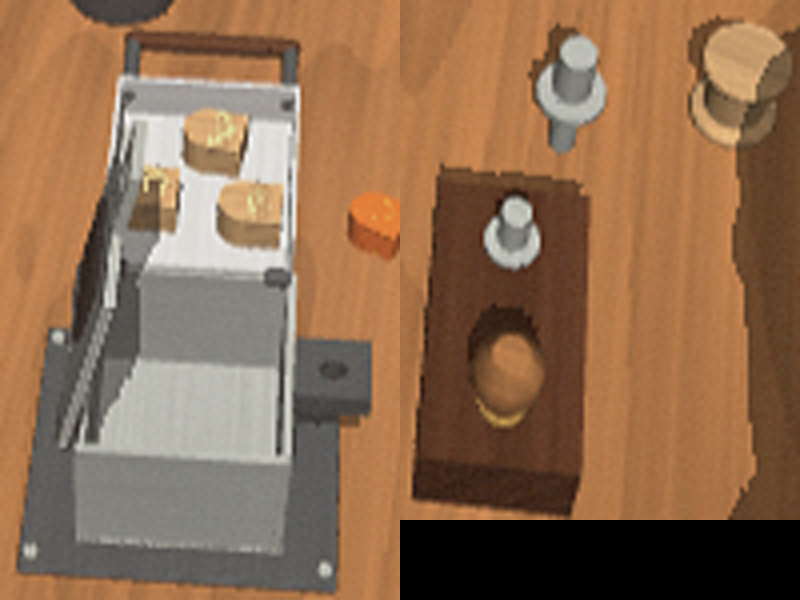

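The smaller pin stands in the rack, at side crop (517,208), which is image (324,337); its knob and collar are smaller. The one standing apart, at side crop (578,50), is clearly larger, so I'll take the rack pin. In the crops the bar ends are at top (750,57)/(778,290) and side (128,40)/(298,45). The lug hole is at top (232,414) and side (333,371).

Run:
```python
from h import *
np.set_printoptions(precision=4,suppress=True)
T=lambda x,y:(225+(x+.5)/5-.5,155+(y+.5)/5-.5)
S=lambda x,y:(240+(x+.5)/4-.5,130+(y+.5)/4-.5)
P=lambda x,y:(295+(x-399.5)/4-.5,285+(y+.5)/4-.5)
pts={'barfar':(T(750,57),S(131,42)),'barnear':(T(779,290),S(297,45)),'lug':(T(232,414),S(333,371)),
'trayC_far':(T(643,62),S(121,81)),'trayC_near':(T(672,306),S(297,90)),'boxcorner near left(-x,+y)':(T(75,378),S(290,457)),
'base1':(T(62,448),S(325,570)),'base2':(T(32,102),S(30,550)),'base3':(T(364,70),S(57,338)),
}
for k,(a,b) in pts.items():
    print(k,*tri(ray('top',a),ray('side',b)))
# pin: bright grey blob in top
im=cv2.imread('pics/top0.png');hsv=cv2.cvtColor(im,cv2.COLOR_BGR2HSV)
m=((hsv[...,1]<70)&(hsv[...,2]>110)).astype(np.uint8)[235:280,95:200]
n,l,st,c=cv2.connectedComponentsWithStats(m)
for i in range(1,n):
    if st[i,4]>8: print(st[i],c[i]+[95,235])
im=cv2.imread('pics/side0.png');hsv=cv2.cvtColor(im,cv2.COLOR_BGR2HSV)
m=((hsv[...,1]<70)&(hsv[...,2]>110)).astype(np.uint8)[285:380,295:360]
n,l,st,c=cv2.connectedComponentsWithStats(m)
for i in range(1,n):
    if st[i,4]>8: print(st[i],c[i]+[295,285])
print('pin ktop side plane .081',plane('side',P(517,208),.081))
```

```text
barfar [ 0.6346 -0.1939  0.1024] [0.0007713310959244201, 0.0007713310959245289]
barnear [ 0.5365 -0.2016  0.1087] [0.00030996968305559516, 0.0003099696830555033]
lug [0.4888 0.0223 0.0846] [5.426236807985619e-06, 5.426236808077215e-06]
trayC_far [ 0.6314 -0.1474  0.1131] [0.00024999155583465096, 0.0002499915558344634]
trayC_near [ 0.5305 -0.1566  0.1143] [0.0007186134791681062, 0.0007186134791682281]
boxcorner near left(-x,+y) [0.5038 0.087  0.0906] [0.0002290080882191971, 0.00022900808821921427]
base1 [0.4793 0.0968 0.0108] [0.00020287989741642076, 0.00020287989741645833]
base2 [0.6346 0.1109 0.0105] [0.00016547615361606687, 0.0001654761536161761]
base3 [ 0.6494 -0.0382  0.0086] [0.00031953921298630565, 0.00031953921298624234]
[46 13 12 12 95] [146.4316 253.5263]
[ 83  20  15  16 168] [184.5893 262.6548]
[ 34   9  18  29 290] [337.6034 307.3138]
[ 21  49  14  18 173] [322.9133 343.3353]
pin ktop side plane .081 [0.4588 0.2807 0.081 ]
```

The measured bar middle is (0.5855, -0.1977, 0.105), and the lug hole is at (0.489, 0.022, 0.085). The jig yaw is about 5°, which fits the text. I'll rise, align the yaw and go over to the bar.

>>> servo_tool:
  targets: "60 0 0 -0.35 -0.1; 60 0.4 0.4 -0.667 -0.3; 60 0.7 0.7 -0.667 -0.5; 60 1 1 -0.667 -0.65; 60 1 1 -0.667 -0.65; 60 1 1 -0.667 -0.65"

```text
t: 0.6
tcp_pos: [0.3476, 0.4286, 0.3353]
tcp_rot: [[0.996, 0.091, -0.0], [0.091, -0.996, -0.0], [-0.0, 0.0, -1.0]]
force: [1.2, -0.2, -0.7]
finger_gap: 0.628
grip_force: 0.0
```

Signs confirmed.

>>> servo_tool:
  targets: "34 0.24 0.85 0 0; 34 0.24 0.85 0 0; 34 0.24 0.85 0 0; 34 0.24 0.85 0 0"

```text
t: 0.93
tcp_pos: [0.395, 0.3018, 0.3357]
tcp_rot: [[0.996, 0.084, 0.0], [0.084, -0.996, -0.0], [0.0, 0.0, -1.0]]
force: [-0.0, -0.0, 0.2]
finger_gap: 0.371
grip_force: 0.0
```

>>> servo_tool:
  targets: "34 0.24 0.85 0 0; 34 0.24 0.85 0 0; 34 0.24 0.85 0 0; 34 0.24 0.85 0 0"

```text
t: 1.27
tcp_pos: [0.4419, 0.1783, 0.3353]
tcp_rot: [[0.996, 0.084, -0.0], [0.084, -0.996, -0.001], [-0.0, 0.001, -1.0]]
force: [0.1, 0.6, -0.4]
finger_gap: 0.341
grip_force: 0.0
```

>>> servo_tool:
  targets: "34 0.24 0.85 0 0; 34 0.24 0.85 0 0; 34 0.24 0.85 0 0; 34 0.24 0.85 0 0"

```text
t: 1.6
tcp_pos: [0.489, 0.0546, 0.3349]
tcp_rot: [[0.997, 0.084, -0.001], [0.084, -0.997, -0.001], [-0.001, 0.001, -1.0]]
force: [0.6, 1.1, 0.2]
finger_gap: 0.34
grip_force: 0.0
```

>>> servo_tool:
  targets: "34 0.24 0.85 0 0; 34 0.24 0.85 0 0; 34 0.24 0.85 0 0; 34 0.24 0.85 0 0"

```text
t: 1.93
tcp_pos: [0.5361, -0.0693, 0.3343]
tcp_rot: [[0.997, 0.083, -0.002], [0.083, -0.997, -0.001], [-0.002, 0.001, -1.0]]
force: [-0.0, 1.4, -1.1]
finger_gap: 0.344
grip_force: 0.0
```

>>> servo_tool:
  targets: "34 0.24 0.8 0.4 0; 34 0.24 0.8 0.4 0; 34 0.24 0.8 0.4 0; 34 0.24 0.8 0.4 0; 34 0.24 0.8 0.4 0"

```text
t: 2.35
tcp_pos: [0.5809, -0.1838, 0.2715]
tcp_rot: [[0.997, 0.083, -0.006], [0.083, -0.997, 0.0], [-0.006, -0.001, -1.0]]
force: [0.1, 0.4, 0.6]
finger_gap: 0.338
grip_force: 0.0
```

Run:
```python
from h import *
np.set_printoptions(precision=4,suppress=True)
s,im=snap('wrist','w1'); s=manip.observe()
print(s['t'],s['tcp_pos'],s['qpos'],proj('wrist',[.5855,-.1977,.105],s)); print(s['tcp_rot'])
print('to bar',move([.5855,-.1977,.105-.008],s))
```

```text
2.4 [ 0.5809 -0.1826  0.2731] [  0.8982  13.3363  -4.7626  -0.0156 -72.1213  93.921 ] [294.7963 187.1059]
[[ 0.9965  0.0839 -0.0038]
 [ 0.0839 -0.9965  0.0002]
 [-0.0038 -0.0005 -1.    ]]
to bar [0.0263 0.1033 1.1736]
```

View pics/w1.png

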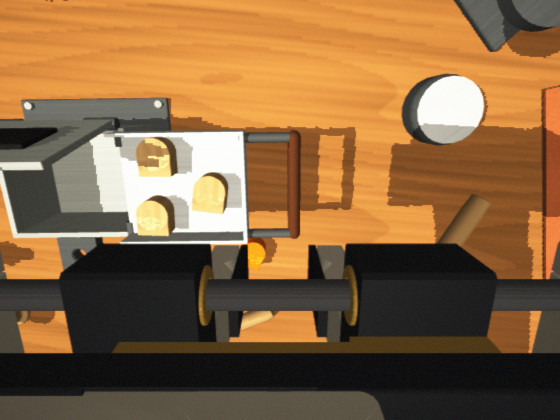

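The wrist view shows the bar upright in the picture, centred at (294,184), against a prediction of (295,187). That matches, so I'll descend and grip.

>>> servo_tool:
  targets: "34 0.03 0.1 0.3 0; 34 0.03 0.1 0.6 0; 34 0.03 0.1 0.8 0; 34 0.03 0.1 0.95 0; 34 0.03 0.1 0.95 0; 34 0.03 0.1 0.95 0"

```text
t: 2.9
tcp_pos: [0.5871, -0.1952, 0.133]
tcp_rot: [[0.996, 0.088, -0.001], [0.088, -0.996, -0.0], [-0.001, 0.0, -1.0]]
force: [-0.1, -0.6, 0.6]
finger_gap: 0.343
grip_force: 0.0
```

>>> servo_tool:
  targets: "34 0 0 0.12 0; 34 0 0 0.22 0; 34 0 0 0.22 0; 0 0 0 0.22 0; 0 0 0 0.22 0; 0 0 0 0.22 0; 0 0 0 0.22 0; 0 0 0 0.22 0"
  grip_force: 10

```text
t: 3.57
tcp_pos: [0.5887, -0.1979, 0.102]
tcp_rot: [[0.996, 0.087, 0.004], [0.087, -0.996, -0.003], [0.003, 0.003, -1.0]]
force: [1.4, -8.5, 1.3]
finger_gap: 0.133
grip_force: 10.0
```

Gripped (gap 11.7 mm). Now I'll lift along the arc, slowly.

>>> servo_tool:
  targets: "0 0 -0.01 -0.083 0; 0 0 -0.026 -0.164 0; 0 0 -0.049 -0.245 0; 0 0 -0.077 -0.323 0; 0 0 -0.111 -0.399 0; 0 0 -0.151 -0.472 0; 0 0 -0.196 -0.542 0; 0 0 -0.246 -0.609 0"

```text
t: 4.23
tcp_pos: [0.5852, -0.1622, 0.1951]
tcp_rot: [[0.996, 0.087, 0.004], [0.087, -0.996, -0.005], [0.004, 0.005, -1.0]]
force: [1.8, -12.1, 6.0]
finger_gap: 0.131
grip_force: 10.0
```

>>> servo_tool:
  targets: "0 0 -0.055 -0.062 0; 0 0 -0.115 -0.12 0; 0 0 -0.155 -0.157 0; 0 0 -0.2 -0.19 0; 0 0 -0.245 -0.223 0; 0 0 -0.293 -0.252 0; 0 0 -0.332 -0.275 0; 0 0 -0.371 -0.295 0; 0 0 -0.4 -0.31 0; 0 0 -0.4 -0.31 0"

```text
t: 5.07
tcp_pos: [0.5796, -0.1008, 0.2419]
tcp_rot: [[0.996, 0.087, 0.005], [0.087, -0.996, -0.003], [0.005, 0.003, -1.0]]
force: [-2.7, -6.4, 11.9]
finger_gap: 0.133
grip_force: 10.0
```

>>> servo_tool:
  targets: "0 0 0 0 0; 0 0 0 0 0; 0 0 0 0 0; 0 0 0 0 0; 0 0 0 0 0; 0 0 0 0 0"

```text
t: 5.57
tcp_pos: [0.5797, -0.1015, 0.2416]
tcp_rot: [[0.996, 0.087, 0.005], [0.087, -0.996, -0.003], [0.004, 0.003, -1.0]]
force: [-2.5, -6.3, 12.2]
finger_gap: 0.131
grip_force: 10.0
```

Run:
```python
from h import *
_,a=snap('side','s2'); _,b=snap('top','t2')
r=lambda i:cv2.resize(cv2.cvtColor(i,cv2.COLOR_RGB2BGR),None,fx=2.5,fy=2.5,interpolation=cv2.INTER_CUBIC)
cv2.imwrite('pics/c2.png',np.hstack([r(a[90:300,220:380]),r(b[90:300,220:380])]))
s=manip.observe();print(s['tcp_pos'],s['force'],s['finger_gap'])
```

```text
[ 0.57966163 -0.10148871  0.24158298] [-3.01493008 -6.6217741  11.9674481 ] 0.12939128006260828
```

View pics/c2.png

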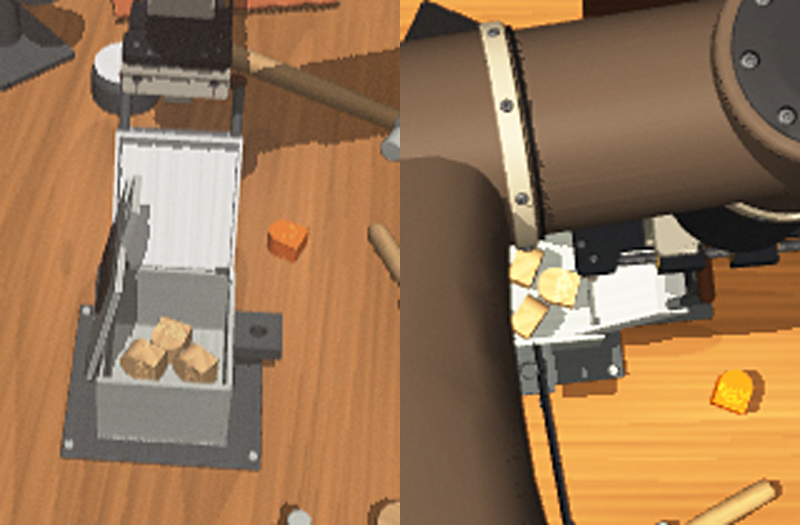

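All three blocks are in the box, at side crop (145,360), (172,335) and (195,365), and the tray is empty. I'll lower along the same arc and release.

>>> servo_tool:
  targets: "0 0 0.068 0.035 0; 0 0 0.107 0.058 0; 0 0 0.155 0.087 0; 0 0 0.2 0.12 0; 0 0 0.245 0.153 0; 0 0 0.285 0.19 0; 0 0 0.345 0.248 0; 0 0 0.4 0.31 0"

```text
t: 6.33
tcp_pos: [0.5853, -0.1608, 0.1933]
tcp_rot: [[0.996, 0.087, 0.005], [0.087, -0.996, -0.002], [0.004, 0.002, -1.0]]
force: [1.5, -4.1, 3.2]
finger_gap: 0.132
grip_force: 10.0
```

>>> servo_tool:
  targets: "0 0 0.05 0.067 0; 0 0 0.095 0.137 0; 0 0 0.135 0.21 0; 0 0 0.169 0.286 0; 0 0 0.197 0.364 0; 0 0 0.22 0.445 0; 0 0 0.236 0.526 0; 0 0 0.246 0.609 0; 0 0 0.246 0.609 0"

```text
t: 7.08
tcp_pos: [0.5887, -0.1978, 0.0988]
tcp_rot: [[0.996, 0.087, 0.002], [0.087, -0.996, -0.002], [0.002, 0.002, -1.0]]
force: [5.5, -7.9, -0.3]
finger_gap: 0.131
grip_force: 10.0
```

>>> servo_tool:
  targets: "34 0 0 0 0; 34 0 0 0 0; 34 0 0 0 0; 34 0 0 0 0; 34 0 0 -0.2 0; 34 0 0 -0.4 0; 34 0 0 -0.6 0; 34 0 0 -0.8 0; 34 0 0 -1 0; 34 0 0 -1 0"

```text
t: 7.92
tcp_pos: [0.5898, -0.1966, 0.2571]
tcp_rot: [[0.996, 0.088, 0.01], [0.088, -0.996, -0.002], [0.01, 0.003, -1.0]]
force: [1.9, -0.5, 1.8]
finger_gap: 0.34
grip_force: 0.0
```

Run:
```python
from h import *
s=manip.observe();print(s['t'],s['tcp_pos'],s['force'],s['finger_gap'])
_,a=snap('side','s3'); _,b=snap('top','t3')
r=lambda i:cv2.resize(cv2.cvtColor(i,cv2.COLOR_RGB2BGR),None,fx=3,fy=3,interpolation=cv2.INTER_CUBIC)
cv2.imwrite('pics/c3.png',r(a[110:300,210:370]))
```

```text
7.9167 [ 0.58976511 -0.19663039  0.25706377] [ 1.88864255 -0.47280255  1.81270195] 0.34004374613340466
```

View pics/c3.png

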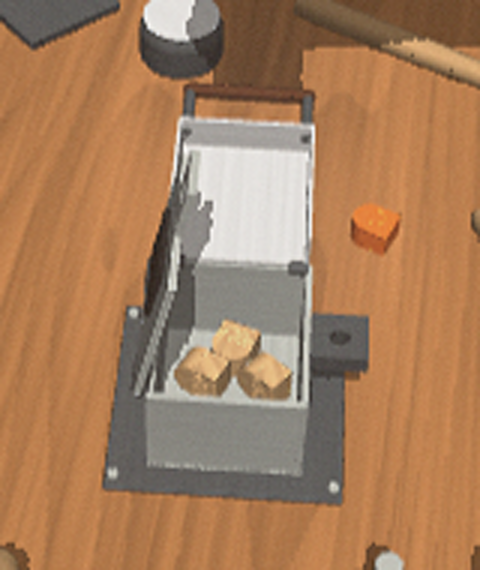

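The tray is back level and the box holds three blocks at crop (205,370), (235,340) and (265,375). Next I'll go up and behind the lid with the fingers shut.

>>> servo_tool:
  targets: "0 0.1 0 -0.2 0; 0 0.3 -0.2 -0.3 0; 0 0.5 -0.4 -0.3 0; 0 0.63 -0.65 -0.3 0; 0 0.63 -0.7 -0.3 0; 0 0.63 -0.7 -0.3 0"

```text
t: 8.52
tcp_pos: [0.6725, -0.0797, 0.2921]
tcp_rot: [[0.996, 0.09, -0.003], [0.09, -0.996, 0.001], [-0.003, -0.001, -1.0]]
force: [-0.5, -0.8, -0.3]
finger_gap: 0.01
grip_force: 0.0
```

>>> servo_tool:
  targets: "0 0 -0.25 0 0; 0 0 -0.5 0 0; 0 0 -0.75 0 0; 0 0 -0.82 0 0; 0 0 -0.82 0 0; 0 0 -0.82 0 0"

```text
t: 9.02
tcp_pos: [0.6609, 0.0395, 0.2938]
tcp_rot: [[0.996, 0.088, -0.002], [0.088, -0.996, -0.0], [-0.002, 0.0, -1.0]]
force: [-0.5, -0.4, 0.8]
finger_gap: 0.005
grip_force: 0.0
```

>>> servo_tool:
  targets: "0 0.02 0 0.2 0; 0 0.02 0 0.4 0; 0 0.02 0 0.6 0; 0 0.02 0 0.6 0; 0 0.02 0 0.6 0"

```text
t: 9.43
tcp_pos: [0.6636, 0.0377, 0.2033]
tcp_rot: [[0.996, 0.085, -0.004], [0.085, -0.996, -0.002], [-0.004, 0.001, -1.0]]
force: [1.2, -0.6, 1.7]
finger_gap: 0.005
grip_force: 0.0
```

>>> servo_tool:
  targets: "0 -0.15 0 0 0; 0 -0.297 0 0 0; 0 -0.37 0 0.012 0; 0 -0.437 0 0.027 0; 0 -0.505 0 0.055 0; 0 -0.569 0 0.086 0; 0 -0.63 0 0.126 0; 0 -0.686 0 0.169 0; 0 -0.735 0 0.22 0; 0 -0.785 0 0.273 0"

```text
t: 10.27
tcp_pos: [0.5496, 0.0291, 0.1676]
tcp_rot: [[0.996, 0.087, 0.007], [0.087, -0.996, 0.001], [0.007, -0.0, -1.0]]
force: [1.3, -0.7, 3.3]
finger_gap: 0.005
grip_force: 1.7
```

Run:
```python
from h import *
_,a=snap('side','s4')
s=manip.observe();print(s['tcp_pos'],s['force'])
r=lambda i:cv2.resize(cv2.cvtColor(i,cv2.COLOR_RGB2BGR),None,fx=3,fy=3,interpolation=cv2.INTER_CUBIC)
cv2.imwrite('pics/c4.png',r(a[110:300,210:370]))
```

```text
[0.54740921 0.02877771 0.16560249] [-1.55470923 -0.57736702 -1.46300452]
```

View pics/c4.png

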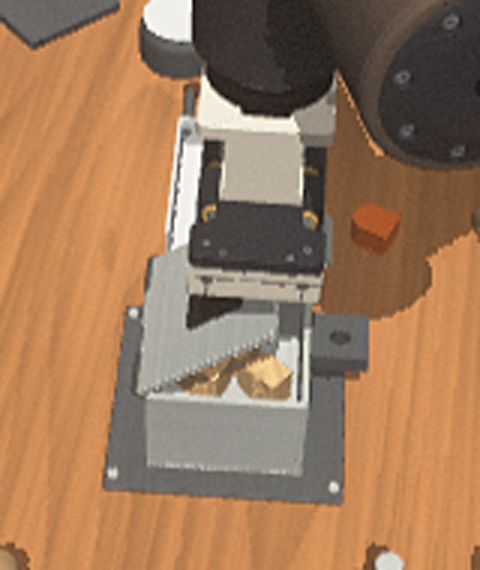

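The lid is following the fingers; it is about half shut in the picture, with its edge running from crop (145,390) to (275,330). I'll carry on down.

>>> servo_tool:
  targets: "0 -0.04 0 0.06 0; 0 -0.076 0 0.123 0; 0 -0.105 0 0.19 0; 0 -0.126 0 0.258 0; 0 -0.14 0 0.33 0; 0 -0.148 0 0.4 0; 0 -0.148 0 0.42 0; 0 -0.148 0 0.43 0; 0 -0.148 0 0.43 0"

```text
t: 11.07
tcp_pos: [0.5247, 0.0269, 0.102]
tcp_rot: [[0.996, 0.087, -0.001], [0.087, -0.996, -0.001], [-0.001, 0.001, -1.0]]
force: [-13.9, 0.5, 24.3]
finger_gap: 0.002
grip_force: 17.6
```

The lid is shut: the tip is at z 0.091 under 24 N. I'll rise over the tab to measure the hole, then go to the pin.

>>> servo_tool:
  targets: "0 0 0 -0.2 0; 0 0 0 -0.4 0; 40 -0.1 0 -0.7 0; 40 -0.24 0 -0.9 0; 40 -0.24 0 -0.99 0; 40 -0.24 0 -0.99 0; 40 -0.24 0 -0.99 0"

```text
t: 11.65
tcp_pos: [0.49, 0.0244, 0.2497]
tcp_rot: [[0.996, 0.086, 0.004], [0.086, -0.996, 0.002], [0.004, -0.001, -1.0]]
force: [-0.3, 0.3, 0.7]
finger_gap: 0.323
grip_force: 0.0
```

```bash
cat > hole.py <<'E'
from h import *
import sys
np.set_printoptions(precision=4,suppress=True)
s,im=snap('wrist',sys.argv[1]); X0=eval(sys.argv[2]); z=X0[2]
p=proj('wrist',X0,s);print(s['t'],s['tcp_pos'],'pred',p)
x,y=map(int,p);w=int(sys.argv[3]) if len(sys.argv)>3 else 28
g=cv2.cvtColor(im,cv2.COLOR_RGB2GRAY)[y-w:y+w,x-w:x+w]
for th in (40,60,80,100):
    n,l,st,c=cv2.connectedComponentsWithStats((g<th).astype(np.uint8))
    for i in range(1,n):
        if 30<st[i,4]<900: print(th,st[i],c[i]+[x-w,y-w],plane('wrist',c[i]+[x-w,y-w],z,s))
cv2.imwrite(f'pics/{sys.argv[1]}c.png',cv2.resize(cv2.cvtColor(im,cv2.COLOR_RGB2BGR)[y-60:y+60,x-80:x+80],None,fx=4,fy=4,interpolation=cv2.INTER_CUBIC))
E
python3 hole.py w5 '[.4888,.0223,.091]'
```

```text
11.65 [0.49   0.0244 0.2497] pred [280.7624 195.5585]
60 [24 28 12  7 34] [281.1176 198.2647] [0.4863 0.0217 0.091 ]
80 [53  7  3 13 38] [306.0263 179.8421] [0.5054 0.0007 0.091 ]
80 [24 28 13  7 47] [281.5106 198.3617] [0.4862 0.0214 0.091 ]
100 [53  7  3 22 50] [306.2  182.64] [0.5029 0.0003 0.091 ]
100 [ 0  8  7 11 65] [255.1077 179.2923] [0.5019 0.0469 0.091 ]
100 [23 27 14  8 61] [281.2787 197.8852] [0.4866 0.0216 0.091 ]
```

Run:
```python
import cv2
g=cv2.imread('pics/w5.png',0)
print(g[183:208,268:296])
```

```text
[[226 226 226 226 224 225 225 226 225 226 226 226 226 225 225 225 226 227
  226 225 226 226 226 225 226 228 227 226]
 [225 225 226 226 224 226 225 225 226 226 225 226 225 226 224 225 226 225
  226 224 226 226 226 226 225 226 225 226]
 [223 222 223 224 223 224 224 223 224 223 224 223 223 223 222 224 222 221
  221 223 223 221 223 223 222 222 222 222]
 [223 220 221 221 222 223 221 222 222 222 220 222 223 221 221 221 221 221
  221 221 222 222 222 220 221 220 221 222]
 [220 223 222 220 220 220 223 220 221 219 217 217 217 208 207 208 217 217
  218 221 221 222 220 220 222 222 221 220]
 [219 220 218 218 218 220 218 219 219 215 196 188 174 170 175 177 182 192
  209 217 222 220 220 220 221 222 221 222]
 [219 220 220 220 219 221 220 219 213 192 166 156 147 150 152 152 159 173
  191 201 216 221 221 223 223 223 224 222]
 [221 222 221 220 221 221 220 206 168 152 150 151 146 149 148 145 149 153
  165 189 202 217 223 223 223 224 223 222]
 [221 221 221 223 223 221 216 178 148 149 152 152 150 150 148 148 149 149
  155 169 194 210 218 223 223 223 223 222]
 [223 223 222 223 224 221 204 158 142 147 150 1
[... 1125 characters left out ...]
226 225 225 226 227 227 226 224 209 180 154 142 127 112 111 123 144 172
  188 203 217 224 226 226 227 226 226 227]
 [225 225 225 225 225 226 225 225 224 217 196 179 161 158 162 167 174 189
  206 218 224 226 226 226 226 225 226 226]
 [223 223 224 221 222 224 224 224 224 223 220 218 207 202 196 197 209 215
  222 224 224 225 225 225 224 224 224 224]
 [226 225 226 225 225 224 225 226 226 226 225 225 225 225 224 224 225 226
  227 226 227 226 227 227 227 227 226 227]
 [227 228 227 227 227 227 229 227 227 227 228 228 228 228 228 229 229 227
  228 228 228 228 228 228 228 228 229 230]
 [228 228 229 229 228 228 228 229 228 229 229 229 229 229 229 229 229 228
  229 228 228 229 228 228 229 230 229 229]]
```

The hole's full outline (gray < 190) is centred at about (281.4,195.7), agreeing with the first estimate. Now to above the pin.

Run:
```python
from h import *
np.set_printoptions(precision=4,suppress=True)
s=manip.observe()
g=cv2.imread('pics/w5.png',0)[183:208,268:296]
n,l,st,c=cv2.connectedComponentsWithStats((g<190).astype(np.uint8)); i=1+np.argmax(st[1:,4])
p=c[i]+[268,183]; print(p,st[i],'hole',plane('wrist',p,.091,s))
print('to above pin',move([.459,.281,.22],s),s['tcp_pos'])
```

```text
[281.4167 195.5882] [  6   5  16  16 204] hole [0.4882 0.0214 0.091 ]
to above pin [-0.0548 -1.7227  0.1898] [0.4895 0.0242 0.2483]
```

>>> servo_tool:
  targets: "45 -0.03 -0.28 0 0; 45 -0.03 -0.56 0 0; 45 -0.03 -0.86 0 0; 45 -0.03 -0.86 0 0"

```text
t: 12.03
tcp_pos: [0.4734, 0.1567, 0.2464]
tcp_rot: [[0.996, 0.089, -0.001], [0.089, -0.996, -0.001], [-0.001, 0.001, -1.0]]
force: [0.9, -0.5, -0.0]
finger_gap: 0.446
grip_force: 0.0
```

>>> servo_tool:
  targets: "45 -0.03 -0.28 0 0; 45 -0.03 -0.56 0 0; 45 -0.03 -0.86 0.1 0; 45 -0.03 -0.86 0.19 0; 45 -0.03 -0.86 0.19 0; 45 -0.03 -0.86 0.19 0"

```text
t: 12.53
tcp_pos: [0.4573, 0.2802, 0.2171]
tcp_rot: [[0.996, 0.088, -0.003], [0.088, -0.996, -0.004], [-0.003, 0.004, -1.0]]
force: [0.2, -0.8, -0.4]
finger_gap: 0.448
grip_force: 0.0
```

Run:
```python
from h import *
np.set_printoptions(precision=4,suppress=True)
s,im=snap('wrist','w6'); p=proj('wrist',[.459,.281,.081],s); print(s['t'],s['tcp_pos'],p)
hsv=cv2.cvtColor(im,cv2.COLOR_RGB2HSV); x,y=map(int,p); w=60
m=((hsv[...,1]<70)&(hsv[...,2]>100)).astype(np.uint8)[y-w:y+w,x-w:x+w]
n,l,st,c=cv2.connectedComponentsWithStats(m)
for i in range(1,n):
    if st[i,4]>40: print(st[i],c[i]+[x-w,y-w])
cv2.imwrite('pics/w6c.png',cv2.resize(cv2.cvtColor(im,cv2.COLOR_RGB2BGR)[y-60:y+60,x-80:x+80],None,fx=5,fy=5,interpolation=cv2.INTER_CUBIC)); print(x-80,y-60)
```

```text
12.5333 [0.4573 0.2802 0.2171] [277.0425 197.0311]
[ 45  40  28  28 582] [275.0567 190.3419]
[  0 110  11  10 103] [221.6796 251.301 ]
[111 110   9  10  79] [332.4937 251.2152]
197 137
```

View pics/w6c.png

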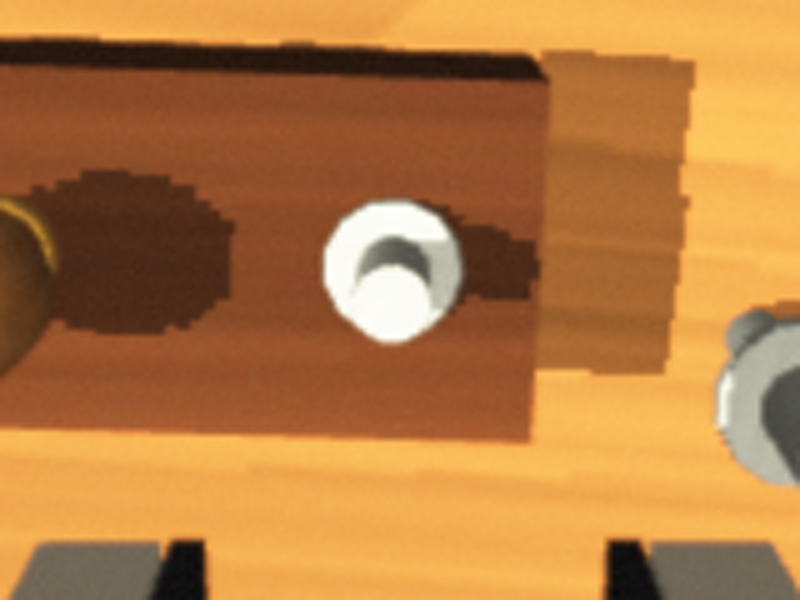

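The crop shows the small pin in the rack: its knob top is at crop (392,303) and its collar centre at (393,268). The awl is at the left edge and the larger pin is outside the rack at lower right. The gripper straddles the right pin.

Run:
```python
from h import *
np.set_printoptions(precision=4,suppress=True)
s=manip.observe(); C=lambda x,y:(197+(x+.5)/5-.5,137+(y+.5)/5-.5)
print('knob',plane('wrist',C(392,303),.081,s),'collar',plane('wrist',C(393,270),.055,s))
# top views for height: knob top blob in the top view ~ (146.4,253.5), side knob top
print(tri(ray('wrist',C(392,303),s),ray('side',(323.7,336.6))))
X=plane('wrist',C(392,303),.081,s); print(move([X[0],X[1],.069],s),s['tcp_pos'])
```

```text
knob [0.4592 0.2827 0.081 ] collar [0.459  0.2826 0.055 ]
(array([0.4596, 0.2826, 0.0842]), [0.00042685834113005873, 0.00042685834112998235])
[ 0.0123 -0.0196  0.9947] [0.4578 0.28   0.2182]
```

>>> servo_tool:
  targets: "45 0.012 -0.017 0.25 0; 45 0.012 -0.017 0.5 0; 45 0.012 -0.017 0.7 0; 45 0.012 -0.017 0.85 0; 45 0.012 -0.017 0.92 0; 45 0.012 -0.017 0.96 0; 45 0.012 -0.017 0.97 0; 45 0.012 -0.017 0.97 0; 45 0.012 -0.017 0.97 0"

```text
t: 13.33
tcp_pos: [0.4603, 0.2838, 0.0753]
tcp_rot: [[0.996, 0.087, 0.002], [0.087, -0.996, 0.002], [0.002, -0.002, -1.0]]
force: [0.1, 0.3, -0.4]
finger_gap: 0.451
grip_force: 0.0
```

>>> servo_tool:
  targets: "0 0 0 0 0; 0 0 0 0 0; 0 0 0 0 0; 0 0 0 0 0; 0 0 0 0 0; 0 0 0 0 0; 0 0 0 0 0"
  grip_force: 25

```text
t: 13.92
tcp_pos: [0.4596, 0.2833, 0.074]
tcp_rot: [[0.996, 0.087, 0.0], [0.087, -0.996, 0.0], [0.0, -0.0, -1.0]]
force: [-2.2, -0.0, 3.3]
finger_gap: 0.146
grip_force: 25.0
```

>>> servo_tool:
  targets: "0 0 0 -0.1 0; 0 0 0 -0.25 0; 0 0 0 -0.5 0; 0 0 0 -0.75 0; 0 0 0 -0.85 0; 0 0 0 -0.85 0"

```text
t: 14.42
tcp_pos: [0.4612, 0.2848, 0.2059]
tcp_rot: [[0.996, 0.087, 0.005], [0.087, -0.996, 0.005], [0.006, -0.005, -1.0]]
force: [-0.6, 0.0, -0.5]
finger_gap: 0.152
grip_force: 25.0
```

>>> servo_tool:
  targets: "0 0.03 0.28 0 0; 0 0.03 0.56 0 0; 0 0.03 0.85 0 0; 0 0.03 0.85 0 0"

```text
t: 14.75
tcp_pos: [0.4736, 0.1515, 0.2003]
tcp_rot: [[0.996, 0.084, -0.003], [0.084, -0.996, -0.002], [-0.003, 0.001, -1.0]]
force: [0.3, -0.4, -0.8]
finger_gap: 0.151
grip_force: 25.0
```

>>> servo_tool:
  targets: "0 0.03 0.28 0 0; 0 0.03 0.56 0 0; 0 0.03 0.85 0 0; 0 0.03 0.88 0 0; 0 0.03 0.88 0 0; 0 0.03 0.88 0 0; 0 0.03 0.88 0 0"

```text
t: 15.33
tcp_pos: [0.4908, 0.0259, 0.2009]
tcp_rot: [[0.996, 0.087, -0.0], [0.087, -0.996, 0.0], [-0.0, -0.0, -1.0]]
force: [0.4, 0.2, -0.7]
finger_gap: 0.148
grip_force: 25.0
```

Run:
```python
from h import *
np.set_printoptions(precision=4,suppress=True)
s,im=snap('wrist','w7'); g=cv2.cvtColor(im,cv2.COLOR_RGB2GRAY)
print(s['t'],s['tcp_pos'],s['finger_gap'],s['force'],move([.4887,.022,.16],s)); 
T=np.array(s['tcp_pos'])
for dz in (-.024+.0,-.062): print(proj('wrist',T+[0,0,dz],s))
print(proj('wrist',[.4885,.0215,.091],s))
_,_=snap('side','s7'); print(proj('side',[.4887,.022,T[2]-.062]),proj('side',[.4887,.022,.091]))
```

```text
15.3333 [0.4908 0.0259 0.2009] 0.14770651418517441 [ 0.3634  0.2225 -0.7239] [-0.0164  0.0249  0.2725]
[278.6994 251.4855]
[278.5653 228.1673]
[283.8344 211.2425]
[325.1018 205.0743] [323.1931 220.3109]
```

>>> servo_tool:
  targets: "0 -0.016 0.025 0.1 0; 0 -0.016 0.025 0.2 0; 0 -0.016 0.025 0.27 0; 0 -0.016 0.025 0.27 0; 0 -0.016 0.025 0.27 0"

```text
t: 15.85
tcp_pos: [0.4887, 0.0222, 0.1606]
tcp_rot: [[0.996, 0.088, -0.001], [0.088, -0.996, -0.001], [-0.001, 0.001, -1.0]]
force: [0.4, 0.1, 0.2]
finger_gap: 0.152
grip_force: 25.0
```

Run:
```python
from h import *
np.set_printoptions(precision=4,suppress=True)
s,im=snap('wrist','w8'); print(s['tcp_pos'],move([.4887,.022,.16],s)); T=np.array(s['tcp_pos'])
print('tip',proj('wrist',T+[0,0,-.062],s),'hole',proj('wrist',[.4885,.0217,.091],s))
g=cv2.cvtColor(im,cv2.COLOR_RGB2GRAY); u,v=map(int,proj('wrist',[.4885,.0217,.091],s))
print(u-14,v-18); print('\n'.join(' '.join(f'{k:3d}' for k in r) for r in g[v-18:v+16,u-14:u+15]))
```

```text
[0.4887 0.0222 0.1606] [-0.0001  0.0013  0.0039]
tip [278.511  228.1143] hole [279.1968 224.6981]
265 206
226 226 224 225 226 226 226 226 226 223 182 146 137 138 137 137 139 138 135 137 139 138 137 138 138 139 138 139 140
227 228 227 227 226 227 228 228 227 224 172 141 140 139 141 141 138 139 140 141 141 139 142 138 140 139 141 141 142
228 229 227 228 228 229 228 228 228 225 171 141 144 139 140 140 141 140 142 141 140 140 141 140 140 141 143 143 140
227 227 227 228 226 226 227 228 227 223 169 140 141 140 139 137 141 136 140 138 138 139 139 139 137 139 139 141 140
224 225 224 225 225 224 224 225 225 220 167 140 136 136 137 138 136 135 134 137 136 136 136 138 134 135 136 137 138
223 224 224 223 225 223 225 225 224 218 165 139 136 136 135 135 137 134 134 135 136 135 134 136 136 136 136 136 137
224 224 223 221 224 224 224 223 222 220 168 140 134 132 132 133 134 133 136 135 136 136 137 135 136 134 137 138 138
222 222 223 224 224 223 224 224 224 219 165 134 129 122 121 121 121 125 126 131 134 135 135 136 135 136 136 135 136
222 222 223 222 222 222 223 223 220 213 155 117 107 111 111 116 11
[... 2249 characters left out ...]
 144
224 219 176 129  89  71  67  69  67  69  70  67  71  72  73  73  72  73  72  68  68  68  85 112 134 140 142 141 144
175 154 104  74  70  76  88 100 104 103 103 106 106 114 116 116 117 125 117  93  75  68  68  75  88 114 132 139 140
107  82  72  78 100 125 134 138 139 139 140 141 140 141 143 143 142 143 140 134 118  94  75  67  67  72  86 103 128
 75  73  97 123 137 144 147 146 148 149 148 150 146 150 147 149 147 148 149 145 140 133 118  95  78  70  67  71 100
 89 104 126 142 146 148 147 145 150 148 146 148 148 148 150 150 153 152 151 149 148 147 143 136 120  98  82  72  72
123 136 142 144 144 144 146 146 147 147 148 149 150 151 149 146 150 151 150 148 150 152 150 149 147 139 131 109  82
```

The hole outline is centred at about (279.5,224.8) and the shank at about 278.3, so the alignment is within 0.6 mm. I'll insert.

>>> servo_tool:
  targets: "0 0 0.004 0.04 0; 0 0 0.004 0.08 0; 0 0 0.004 0.12 0; 0 0 0.004 0.16 0; 0 0 0.004 0.16 0; 0 0 0.004 0.16 0"

```text
t: 16.4
tcp_pos: [0.4887, 0.0207, 0.1363]
tcp_rot: [[0.996, 0.087, -0.001], [0.087, -0.996, -0.0], [-0.001, 0.0, -1.0]]
force: [-0.2, 0.3, -0.4]
finger_gap: 0.145
grip_force: 25.0
```

>>> servo_tool:
  targets: "0 0 0 0.04 0; 0 0 0 0.08 0; 0 0 0 0.11 0; 0 0 0 0.13 0; 0 0 0 0.145 0; 0 0 0 0.155 0; 0 0 0 0.165 0; 0 0 0 0.165 0"

```text
t: 17.07
tcp_pos: [0.4893, 0.0208, 0.1143]
tcp_rot: [[0.996, 0.088, 0.001], [0.088, -0.996, -0.001], [0.001, 0.001, -1.0]]
force: [-10.4, 0.9, 25.4]
finger_gap: 0.153
grip_force: 25.0
```

Collar seated: TCP 0.114, which puts the collar at about 0.091, with a firm 25 N stop. I'll release, rise and go over the pad.

>>> servo_tool:
  targets: "40 0 0 -0.03 0; 40 0 0 -0.03 0; 40 0 0 -0.03 0; 40 0 0 -0.03 0; 40 0 0 -0.2 0; 40 0 0 -0.45 0; 40 0 0 -0.6 0; 0 0.2 0 -0.6 0; 0 0.45 -0.01 -0.6 0; 0 0.45 -0.01 -0.6 0"

```text
t: 17.9
tcp_pos: [0.561, 0.0291, 0.2014]
tcp_rot: [[0.996, 0.087, 0.002], [0.087, -0.996, -0.001], [0.002, 0.001, -1.0]]
force: [0.9, -0.1, 0.4]
finger_gap: 0.232
grip_force: 0.0
```

>>> servo_tool:
  targets: "0 0 0 0 0; 0 0 0 0 0; 0 0 0 0.2 0; 0 0 0 0.4 0; 0 0 0 0.4 0; 0 0 0 0.4 0"

```text
t: 18.4
tcp_pos: [0.5545, 0.0277, 0.1413]
tcp_rot: [[0.996, 0.087, -0.003], [0.087, -0.996, -0.002], [-0.003, 0.001, -1.0]]
force: [0.1, 1.0, 0.9]
finger_gap: 0.003
grip_force: 0.0
```

Run:
```python
from h import *
np.set_printoptions(precision=4,suppress=True)
s,im=snap('wrist','w9'); _,a=snap('side','s9')
print(s['t'],s['tcp_pos'],s['finger_gap'],s['force'],move([.557,.0285,.106],s))
r=lambda i:cv2.cvtColor(i,cv2.COLOR_RGB2BGR)
cv2.imwrite('pics/c9.png',np.hstack([cv2.resize(r(im),(400,300)),cv2.resize(r(a[150:270,230:390]),(400,300),interpolation=cv2.INTER_CUBIC)]))
```

```text
18.4 [0.5545 0.0277 0.1413] 0.003408426297797865 [0.1085 1.0013 0.8594] [ 0.0177 -0.0044  0.2355]
```

View pics/c9.png

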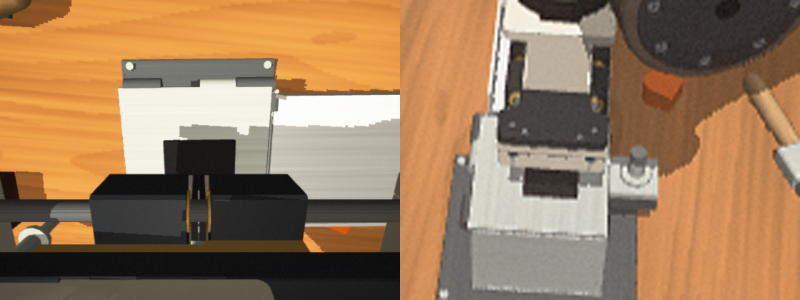

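The lid is shut. The pin stands through the tab with its collar on it, at right panel (638,165), and the fingers are over the dark pad. I'll press down.

>>> servo_tool:
  targets: "0 0.018 -0.004 0.1 0; 0 0.018 -0.004 0.18 0; 0 0.018 -0.004 0.22 0; 0 0.018 -0.004 0.24 0; 0 0.018 -0.004 0.25 0; 0 0.018 -0.004 0.26 0; 0 0.018 -0.004 0.265 0; 0 0.018 -0.004 0.265 0; 0 0.018 -0.004 0.265 0"

```text
t: 19.25
tcp_pos: [0.5591, 0.0292, 0.1061]
tcp_rot: [[0.996, 0.088, 0.002], [0.088, -0.996, 0.0], [0.002, 0.0, -1.0]]
force: [-10.7, 1.6, 23.5]
finger_gap: 0.003
grip_force: 11.6
```

```bash
python3 -c "
from station import manip
print(manip.hand_in())"
```

```text
the job is handed in; nothing more can be done
None
```

I handed the job in at about 19 s of the 67 s: the three heel blocks are in the box, the tray is back down, the lid is shut and pinned with the collar on the tab, and the hand is pressing the lid pad with about 24 N.

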